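# Close up the dissecting kit

### The arm

A 6-joint arm with a two-finger parallel gripper is mounted at the origin on the work surface. World frame = base frame: x ahead of the robot, y to its left, z up, the work surface at z = 0. Lengths are in m, angles in degrees, forces in N, time in s.
With the tool pointing down it reaches from about 0.225 to 0.725 m from the base axis. Payload 3.1 kg.
Tool frame: the origin (TCP) lies at the very end of the fingers, on their centre line; the grasp point (between the pads) lies 19 mm behind it; z points along the fingers, y is the line along which they close (so a half turn about z gives the same grasp; the last joint's range is limited). The gripper opens to 85 mm and grips with 20 to 120 N. Pads are 22 mm wide; open, the fingers measure 114 mm over their backs; the gripper's body (76 mm by 85 mm) begins 54 mm behind the grasp point. The pads swing forward as they close: fully open they stand 13 mm farther back than shut.
Start: joints at [-81.177, 2.75, 5.684, 92.934, 0, 82.678], TCP at [0.146, -0.504, 0.202] pointing down, gripper open.
Joint ranges: [-166.93, 166.93], [-56.73, 111.36], [-69.38, 81.34], [-121.58, 131.49], [-85.45, 84.26], [-180, 180]. Speed limits (degrees/s): [159.86, 159.86, 180, 180, 180, 180].

### API

Orientations are given as a 3x3 rotation matrix whose columns are the frame's x, y, z axes.
In Python, from workcell import manip, cams gives the robot as it stands.
- The arm moves only by the tool arm_command, never from a script. Its argument "rows" is a list that holds one entry, the list of rows, each a list of 7 numbers: the turn, a rotation vector about the world's x, y, z normalised to -1 to 1, where 1 is 180 degrees, then the shift along the world's x, y, z normalised to -1 to 1, where 1 is 0.1 m, then the closure, from -1 (fully open) to 1 (shut). In form: [[[rx, ry, rz, tx, ty, tz, jaw], ...]]. A call has exactly 10 rows; each row shifts and turns the commanded pose from where the row before left it; what a row does not reach is not made up. A row lasts 1/10 s, in which the tool goes at most 50 mm and 8.59 degrees, less where a joint would pass 70% of its speed; a pose out of reach is approached as far as the arm can. A call with a number of a shift or a turn outside -1 to 1 is refused whole. A call with a gripper value outside its range is refused whole. The fingers move at their own pace and stop on an object; "squeeze" is the grip in N (left out, the last holds). Time passes only in rows, so rows that do not move let the fingers close, or fill a call up. It gives the time, the measured TCP pose, the force, the opening and the grip force at its end, in the units of the state.
- manip.observe(): the state, without advancing time (a new reading comes with each control period).
- cams.get_image(name): name is "scene" or "side" or "wrist"; returns the picture (384x512x3 uint8, red, green, blue); there is no depth.
- cams.camera_model(name): a dict with "fx", "fy", "cx", "cy" (pixels), "R" (3x3) and "t" (3): a world point X has camera coordinates R X + t; the wrist camera has in their place "hand_eye" (4x4, takes a point from camera to tool coordinates, whose origin is the TCP and whose axes are the flange's). Camera axes: x right, y down, z forward; pixel columns grow to the right and rows downward; lengths in m; the calibration is good to about 2 mm. The wrist camera is an equidistant fisheye: a pixel r from the principal point sees the ray r / f radians off the axis. A picture is of the moment at which its call begins: read the wrist's pose just before it. camera_model takes no time and is no camera call.
- manip.job_done(): hands the job in; it is judged then, once.
The state is a dict: "time": time; "qpos": joint angles; "qvel": joint speeds; "effort": joint torques, N m; "tcp_pos": TCP position; "orientation": TCP orientation; "wrist_force": force on the tool from outside, world axes, zero at the start; "torque": the same for the moment, N m; "width": finger opening in m; "grip_force": force on a finger pad.
Only numpy, scipy, OpenCV 4.12 (cv2) and the standard library are available. Lean on these libraries where they do the work, as an engineer would, in place of code of your own. Each camera call takes 0.05 s, during which the arm holds its last target. There are 200 camera calls.

### The job

Close up the blue dissecting kit on the bench: first fold its upright white retaining flap down flat over the instruments, then swing the open lid over it and push it fully shut without slamming it. Push gently with the fingertips or the outside of the fingers; nothing is to be gripped or lifted. Leave the instruments in their seats, do not disturb the tub, beaker and brush beside the case, and take the hand clear at the end.

Things in the scene. Friction and masses are not known exactly. Their poses are not given: they have to be found in the camera images.
- case: Blue plastic instrument case, fixed to the bench. Base 160 (x) x 250 (y) x 38 mm high, open on top, walls 4 mm. Origin: centre of its underside, on the bench. x runs from the front to the lid hinge at the back, y along the length towards the end with the flap, z up. Inside: instruments on a dark insert 18 mm above the bench, none above 28 mm; two small packs at the -y end, none above 32 mm.
- flap (a joint): White flap with clear windows, 125 mm wide (case x), 150 mm from hinge to free end, 4 mm thick; its last 16 mm are an orange tab, 5 mm thick, 44 wide. Hinged along case x at the +y end. In rad: 0 = flat (stop; top face 37 mm above the bench), 1.57 = upright, 1.8 = stop. It folds towards case -y and down. Stiff hinge (0.1 N m): stays where left. The lid runs against it if it is up.
- flap_hinge (a point): Middle of the flap's hinge axis: in the case frame x 0, y +115, z 33 mm. The flat flap's under face is level with it, its top face 4 mm higher. Axes are the flap's own: x as the case, -y from hinge to free end, z out of the top face (the face that looks outwards, away from the case, when it stands upright).
- flap_tab (a point): Middle of the top face of the orange thumb tab, 142 mm from the flap's hinge; axes as flap_hinge.
- lid (a joint): Blue lid, a shallow shell 160 x 250 x 20 mm with a 60 mm wide lip at its front edge. Hinged along case y at the back. In rad: 0 = shut (stop; outer face 58 mm above the bench), 1.57 = upright, 1.85 = stop, leaning back. To shut it, its front edge goes towards case -x and down. Stiff hinge (0.28 N m, 2 to 3 N at the front edge): it stays where it is left and does not fall shut.
- lid_hinge (a point): Middle of the lid's hinge axis: in the case frame x +84, y 0, z 38 mm, level with the lower rim of the shut lid. The axes are the lid's own: -x from the hinge to the front edge, z out of the outer face.
- lid_edge (a point): Middle of the outer face of the lid at its front edge: 164 mm from the hinge along the lid, 20 mm out from the hinge plane; axes as lid_hinge.
- scalpel: Loose steel scalpel, 135 x 9 x 5 mm, lying along case y in its seat in the case. Origin: underside, near the middle.
- forceps: Loose steel forceps, 135 x 18 x 6 mm, lying along case y in their seat. Origin: underside, near the middle.
- probe: Loose probe with a wooden handle, 150 mm long, 8 mm thick, lying along case y in its seat. Origin: underside, near the middle.
- scissors: Loose steel scissors, 150 x 46 x 5 mm, lying along case y in their seat. Origin: underside, near the middle.
- tub: Bystander: white tub with a yellow lid, 82 mm in diameter, 88 mm high, standing beside one end of the case. Origin: centre of the underside.
- beaker: Bystander: glass beaker, 60 mm in diameter, 80 mm high, standing beside the other end of the case. Origin: centre of the underside.
- brush: Bystander: paint brush with a red handle, 160 mm long, 10 mm thick, lying along its y axis on the bench behind the case. Origin: underside, 60 mm from the handle's end.

How it is judged:
By the outcome, as a careful person would: the job done as asked, in the order asked, and still so for the second after the job is handed in, with the robot touching nothing.
It also fails if it takes over 58 s, if anything falls off the work surface, if the arm or the gripper's body presses on something with over 40 N, if the wrist force passes 120 N, or if a joint passes its speed limit or range.

## Working session

There is one attempt and no reset: what is moved stays moved. The work goes in short steps, Python scripts to look and compute and a tool call to move; the robot and the scene stay as the last step left them, time stands still between calls to the robot, and variables do not carry over. Pictures are saved under pics/ and viewed, at most 10 in all, crops included, and the job is handed in when it is done.

Besides the shell and the picture viewer there is one more tool, called after "Emit:" by a JSON object that holds its "method" and its "body". arm_command: Moves the arm, as the interface text tells. Scaled input: -1 to 1 covers 0.1 m each way for a shift and 180 degrees each way for a turn. Its arguments: {"type":"object","properties":{"rows":{"type":"array"},"squeeze":{"type":"number"}},"required":["rows"]}

```bash
mkdir -p pics
python3 - <<'E'
from workcell import manip, cams
import cv2,numpy as np
s=manip.observe();print(s['time'],s['tcp_pos'],np.round(s['orientation'],3).tolist(),s['width'])
for n in ["scene","side"]:
    im=cams.get_image(n);cv2.imwrite(f"pics/{n}0.png",im[:,:,::-1])
    m=cams.camera_model(n);print(n,m['fx'],m['fy'],m['cx'],m['cy'],np.round(m['R'],4).tolist(),m['t'], -np.array(m['R']).T@np.array(m['t']))
E
```

```text
0.0 [ 0.14584327 -0.50363873  0.20062422] [[0.961, 0.278, -0.0], [0.278, -0.961, 0.002], [0.0, -0.002, -1.0]] 0.0855684385107498
scene 408.4536486677155 408.4536486677155 256.63349700466244 186.01406954434563 [[0.744, 0.6682, -0.0038], [0.477, -0.535, -0.6973], [-0.4679, 0.5169, -0.7168]] [-0.49195868 -0.18957843  1.51954234] [ 1.16747808 -0.55822209  0.95517291]
side 371.9885681198083 371.9885681198083 256.7453334686377 189.29079799487772 [[-0.6351, -0.7723, 0.0133], [-0.5544, 0.4438, -0.7041], [0.5379, -0.4545, -0.71]] [0.44778056 0.36114246 0.62639307] [0.14766246 0.47028397 0.69305727]
```

View pics/scene0.png

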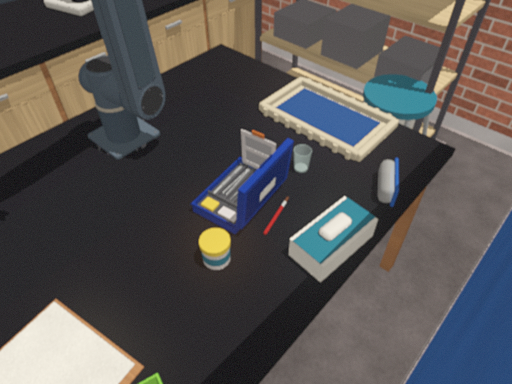

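View pics/side0.png

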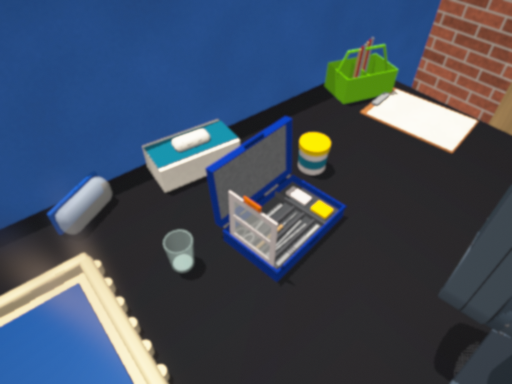

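Scene: the case is near (240,190), the flap is up at (258,148), and the lid is open on the right. Side: the case is near (280,215), with the orange tab at (252,203). I'll enlarge both views to get the corners.

Run:
```python
import cv2,numpy as np
a=cv2.imread("pics/scene0.png")[115:285,175:325]; b=cv2.imread("pics/side0.png")[105:290,150:355]
A=cv2.resize(a,None,fx=3,fy=3,interpolation=cv2.INTER_CUBIC);cv2.imwrite("pics/a.png",A)
B=cv2.resize(b,None,fx=3,fy=3,interpolation=cv2.INTER_CUBIC);cv2.imwrite("pics/b.png",B);print(A.shape,B.shape)
```

```text
(510, 450, 3) (555, 615, 3)
```

View pics/a.png

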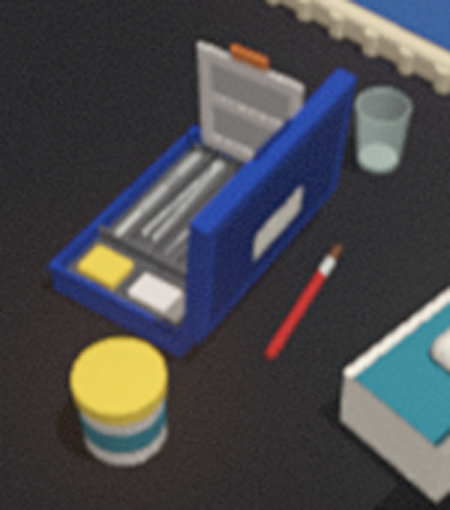

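View pics/b.png

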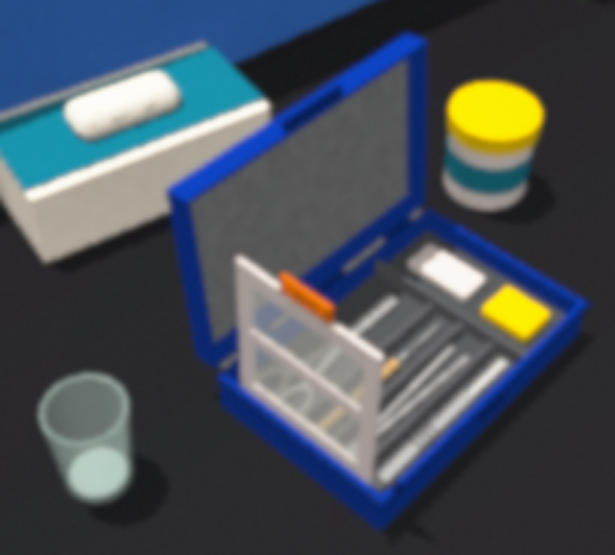

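```bash
cat > h.py <<'E'
import numpy as np
from workcell import manip,cams
O={'scene':(175,115),'side':(150,105)}
def ray(n,p,crop=True):
    m=cams.camera_model(n);R=np.array(m['R']);t=np.array(m['t'])
    u,v=(np.array(p)+.5)/3-.5+np.array(O[n]) if crop else p
    d=R.T@np.array([(u-m['cx'])/m['fx'],(v-m['cy'])/m['fy'],1]);return -R.T@t,d/np.linalg.norm(d)
def plane(n,p,z,crop=True):
    c,d=ray(n,p,crop);return c+d*(z-c[2])/d[2]
def tri(a,b):
    c1,d1=ray('scene',a);c2,d2=ray('side',b)
    s=np.linalg.lstsq(np.c_[d1,-d2],c2-c1,rcond=None)[0];p=c1+s[0]*d1;q=c2+s[1]*d2
    return (p+q)/2,np.linalg.norm(p-q)
E
python3 - <<'E'
from h import *
np.set_printoptions(precision=4,suppress=True)
Fm=[plane('scene',(51,266),.038),plane('side',(587,304),.038)]
Fp=[plane('scene',(195,130),.038),plane('side',(384,500),.038)]
Bp=plane('side',(221,378),.038);Bm=plane('side',(428,210),.038)
print('F-',Fm,'F+',Fp,'B+',Bp,'B-',Bm)
print(np.linalg.norm(Fm[1]-Fp[1]),np.linalg.norm(Fm[0]-Fp[0]),np.linalg.norm(Bp-Fp[1]),np.linalg.norm(Bm-Fm[1]))
for k,a,b in [('lid -y top inner',(192,225),(412,37)),('lid +y top inner',(340,72),(173,190)),('flap back top',(301,87),(380,357)),('flap front top',(200,43),(239,259)),('flapfr2',(200,43),(380,357)),('flapbk2',(301,87),(239,259)),('tab',(250,50),(305,290))]:
    print(k,*tri(a,b))
for n,p in [('side',(487,190)),('scene',(124,450)),('side',(98,480)),('scene',(378,160))]: print(n,p,plane(n,p,0.))
print('brush',plane('scene',(270,353),.005),plane('scene',(338,248),.005),'tubtop',plane('scene',(119,375),.088),plane('side',(495,110),.088))
E
```

```text
F- [array([ 0.4713, -0.0811,  0.038 ]), array([ 0.4686, -0.0784,  0.038 ])] F+ [array([0.4385, 0.1629, 0.038 ]), array([0.4355, 0.1671, 0.038 ])] B+ [0.5901 0.1917 0.038 ] B- [ 0.6276 -0.0547  0.038 ]
0.24773162301489676 0.24620544455795726 0.15654308410817247 0.16074774721035265
lid -y top inner [ 0.654  -0.0516  0.202 ] 0.010350822467676431
lid +y top inner [0.6195 0.1918 0.2034] 0.011321097725582537
flap back top [0.5147 0.1738 0.1335] 0.10118401115243049
flap front top [0.5116 0.1677 0.205 ] 0.09257830441645447
flapfr2 [0.4539 0.162  0.1686] 0.0018977312771975552
flapbk2 [0.5761 0.1787 0.167 ] 0.0008374975439815668
tab [0.514  0.1724 0.1848] 0.0015604765471144712
side (487, 190) [ 0.641  -0.1469  0.    ]
scene (124, 450) [ 0.6621 -0.1681  0.    ]
side (98, 480) [0.5954 0.3    0.    ]
scene (378, 160) [0.5987 0.2942 0.    ]
brush [0.6909 0.0021 0.005 ] [0.6529 0.1545 0.005 ] tubtop [ 0.6498 -0.1531  0.088 ] [ 0.6481 -0.1493  0.088 ]
```

The case measures 247 x 158 mm, which matches the given size. Its yaw is about 8.5°, centre (0.531, 0.0555) and flap hinge (0.514, 0.169). The tab is at z 0.185, so the flap is upright, and the lid leans back to about 1.7 rad. Next I'll move with the gripper shut to just outside the flap.

Emit:
{"method": "arm_command", "body": {"rows": [[[0,0,-0.0042,0.2,0.4,0.07,1],[0,0,-0.0042,0.2,0.4,0.07,1],[0,0,-0.0042,0.2,0.4,0.07,1],[0,0,-0.0042,0.2,0.4,0.07,1],[0,0,-0.0042,0.2,0.4,0.07,1],[0,0,-0.0042,0.2,0.4,0.07,1],[0,0,-0.0042,0.2,0.4,0.07,1],[0,0,-0.0042,0.2,0.4,0.07,1],[0,0,-0.0042,0.2,0.4,0.07,1],[0,0,-0.0042,0.2,0.4,0.07,1]]], "squeeze": 20}}

```text
time: 1.1
tcp_pos: [0.3462, -0.1025, 0.2718]
orientation: [[0.989, 0.148, 0.0], [0.148, -0.989, -0.0], [0.0, 0.0, -1.0]]
wrist_force: [0.7, -0.0, 0.0]
width: 0.0002
grip_force: 0.0
```

Emit:
{"method": "arm_command", "body": {"rows": [[[0,0,0,0.155,0.35,0,1],[0,0,0,0.155,0.35,0,1],[0,0,0,0.155,0.35,0,1],[0,0,0,0.155,0.35,0,1],[0,0,0,0.155,0.35,0,1],[0,0,0,0.155,0.35,0,1],[0,0,0,0.155,0.35,0,1],[0,0,0,0.155,0.35,0,1],[0,0,0,0.155,0.35,0,1],[0,0,0,0.155,0.35,0,1]]]}}

```text
time: 2.1
tcp_pos: [0.5106, 0.1991, 0.2712]
orientation: [[0.975, 0.222, -0.011], [0.222, -0.974, 0.041], [-0.002, -0.042, -0.999]]
wrist_force: [-0.0, -0.2, -0.6]
width: -0.0
grip_force: 0.0
```

Emit:
{"method": "arm_command", "body": {"rows": [[[0,0,0,0,0.1,0,1],[0,0,0,-0.02,0.1,0,1],[0,0,0,-0.02,0.1,0,1],[0,0,0,-0.02,0.1,0,1],[0,0,0,0,0.1,0,1],[0,0,0,0,0,0,1],[0,0,0,0,0,0,1],[0,0,0,0,0,0,1],[0,0,0,0,0,0,1],[0,0,0,0,0,0,1]]]}}

```text
time: 3.1
tcp_pos: [0.5099, 0.2254, 0.2719]
orientation: [[0.967, 0.255, -0.016], [0.256, -0.965, 0.059], [-0.0, -0.061, -0.998]]
wrist_force: [0.6, 0.0, 1.0]
width: -0.0006
grip_force: 0.0
```

Run:
```python
from h import *
s=manip.observe();print(s['qpos'],s['qvel'],s['effort'])
```

```text
[ 14.75311703   9.08231706  20.53899007 101.48594141   3.52377944
 179.94335592] [ 0.14580122 -0.04996131  0.10308751  0.00608058  0.03564886  0.04125292] [ 9.34670476e-03 -3.72989273e+01  3.12062788e+01  7.64408964e-03
  2.09858464e-01  3.52920040e-06]
```

Joint 6 is at its 180° limit, so I'll rotate the tool 84° about z, which the closed fingers allow, and remove the tilt.

Emit:
{"method": "arm_command", "body": {"rows": [[[0,0,0.046,0,0,0,1],[-0.018,-0.008,0,0,0,0,1],[0,0,0.046,0,0.03,0,1],[0,0,0.046,0,0.03,0,1],[0,0,0.046,0,0.03,0,1],[0,0,0.046,0,0.03,0,1],[0,0,0.046,0,0.03,0,1],[0,0,0.046,0,0.03,0,1],[0,0,0.046,0,0.03,0,1],[0,0,0.046,0,0.03,0,1]]]}}

```text
time: 4.1
tcp_pos: [0.5098, 0.2496, 0.2718]
orientation: [[0.006, 1.0, 0.0], [1.0, -0.006, 0.0], [0.0, 0.0, -1.0]]
wrist_force: [-0.1, 0.8, -0.2]
width: -0.0001
grip_force: 0.0
```

Emit:
{"method": "arm_command", "body": {"rows": [[[0,0,0.046,-0.02,0,0,1],[0,0,0,-0.02,0,-0.15,1],[0,0,0,0,0,-0.15,1],[0,0,0,0,0,-0.15,1],[0,0,0,0,0,-0.15,1],[0,0,0,0,0,-0.15,1],[0,0,0,0,0,-0.15,1],[0,0,0,0,0,-0.15,1],[0,0,0,0,0,0,1],[0,0,0,0,0,0,1]]]}}

```text
time: 5.1
tcp_pos: [0.5056, 0.2494, 0.1669]
orientation: [[-0.133, 0.991, -0.0], [0.991, 0.133, 0.0], [0.0, -0.0, -1.0]]
wrist_force: [0.1, 0.1, 0.7]
width: -0.0004
grip_force: 0.0
```

Run:
```python
from h import *;import cv2
s=manip.observe();print(s['qpos'])
im=cams.get_image('side')[:,:,::-1];cv2.imwrite("pics/s1.png",cv2.resize(im[60:310,130:380],None,fx=2.4,fy=2.4))
```

```text
[1.94244255e+01 8.25879888e+00 7.62003908e+00 8.93794964e+01
 2.19290175e-02 1.01808733e+02]
```

View pics/s1.png

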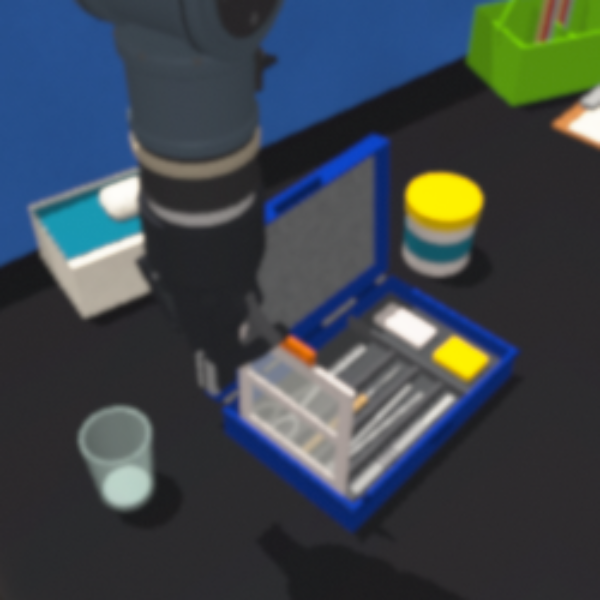

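The fingers are outside the flap, at about (205,380) in this crop, and clear of the beaker. Now I'll fold the flap along an arc of radius 0.13 m.

Emit:
{"method": "arm_command", "body": {"rows": [[[0,0,0,0.0155,-0.104,-0.007,1],[0,0,0,0.0155,-0.104,-0.007,1],[0,0,0,0.0155,-0.104,-0.007,1],[0,0,0,0.0155,-0.104,-0.007,1],[0,0,0,0.0155,-0.104,-0.007,1],[0,0,0,0.0155,-0.104,-0.007,1],[0,0,0,0.013,-0.088,-0.009,1],[0,0,0,0.013,-0.088,-0.009,1],[0,0,0,0.013,-0.088,-0.009,1],[0,0,0,0.013,-0.088,-0.009,1]]]}}

```text
time: 6.15
tcp_pos: [0.5204, 0.1513, 0.159]
orientation: [[-0.133, 0.991, 0.0], [0.991, 0.133, 0.001], [0.001, 0.0, -1.0]]
wrist_force: [0.6, -0.9, 0.8]
width: 0.0001
grip_force: 0.0
```

Emit:
{"method": "arm_command", "body": {"rows": [[[0,0,0,0.012,-0.079,-0.03,1],[0,0,0,0.012,-0.079,-0.03,1],[0,0,0,0.012,-0.079,-0.03,1],[0,0,0,0.012,-0.079,-0.03,1],[0,0,0,0.01,-0.068,-0.05,1],[0,0,0,0.01,-0.068,-0.05,1],[0,0,0,0.01,-0.068,-0.05,1],[0,0,0,0.01,-0.068,-0.05,1],[0,0,0,0.008,-0.054,-0.065,1],[0,0,0,0.008,-0.054,-0.065,1]]]}}

```text
time: 7.15
tcp_pos: [0.5307, 0.0819, 0.1135]
orientation: [[-0.133, 0.991, 0.0], [0.991, 0.133, 0.001], [0.001, 0.0, -1.0]]
wrist_force: [0.1, 0.6, -0.6]
width: 0.0
grip_force: 0.0
```

Emit:
{"method": "arm_command", "body": {"rows": [[[0,0,0,0.008,-0.054,-0.065,1],[0,0,0,0.008,-0.054,-0.065,1],[0,0,0,0.005,-0.035,-0.077,1],[0,0,0,0.005,-0.035,-0.077,1],[0,0,0,0.005,-0.035,-0.077,1],[0,0,0,0.005,-0.035,-0.077,1],[0,0,0,0.002,-0.013,-0.08,1],[0,0,0,0.002,-0.013,-0.08,1],[0,0,0,0.002,-0.013,-0.06,1],[0,0,0,0,0,0,1]]]}}

```text
time: 8.15
tcp_pos: [0.5339, 0.0536, 0.0469]
orientation: [[-0.133, 0.991, -0.002], [0.991, 0.133, 0.001], [0.001, -0.002, -1.0]]
wrist_force: [0.3, 0.5, 0.4]
width: -0.0
grip_force: 0.0
```

Emit:
{"method": "arm_command", "body": {"rows": [[[0,0,0,0,0,-0.015,1],[0,0,0,0,0,-0.015,1],[0,0,0,0,0,-0.015,1],[0,0,0,0,0,-0.015,1],[0,0,0,0,0,-0.01,1],[0,0,0,0,0,-0.01,1],[0,0,0,0,0,-0.01,1],[0,0,0,0,0,0,1],[0,0,0,0,0,0,1],[0,0,0,0,0,0,1]]]}}

```text
time: 9.15
tcp_pos: [0.535, 0.0536, 0.0394]
orientation: [[-0.133, 0.991, 0.0], [0.991, 0.133, 0.001], [0.0, 0.0, -1.0]]
wrist_force: [-0.5, 0.2, -1.0]
width: 0.0
grip_force: 0.0
```

Emit:
{"method": "arm_command", "body": {"rows": [[[0,0,0,0,0,-0.005,1],[0,0,0,0,0,-0.005,1],[0,0,0,0,0,-0.005,1],[0,0,0,0,0,-0.005,1],[0,0,0,0,0,-0.005,1],[0,0,0,0,0,-0.005,1],[0,0,0,0,0,0,1],[0,0,0,0,0,0,1],[0,0,0,0,0,0,1],[0,0,0,0,0,0,1]]]}}

```text
time: 10.15
tcp_pos: [0.535, 0.0536, 0.0364]
orientation: [[-0.133, 0.991, 0.0], [0.991, 0.133, 0.0], [0.0, 0.0, -1.0]]
wrist_force: [0.0, -0.0, 0.3]
width: -0.0002
grip_force: 0.0
```

Emit:
{"method": "arm_command", "body": {"rows": [[[0,0,0,0,0,-0.004,1],[0,0,0,0,0,-0.004,1],[0,0,0,0,0,-0.004,1],[0,0,0,0,0,-0.004,1],[0,0,0,0,0,-0.004,1],[0,0,0,0,0,0,1],[0,0,0,0,0,0,1],[0,0,0,0,0,0,1],[0,0,0,0,0,0,1],[0,0,0,0,0,0,1]]]}}

```text
time: 11.15
tcp_pos: [0.5349, 0.0536, 0.0343]
orientation: [[-0.133, 0.991, 0.0], [0.991, 0.133, 0.0], [0.0, 0.0, -1.0]]
wrist_force: [-0.2, 1.2, 0.0]
width: -0.0001
grip_force: 0.0
```

Run:
```python
from h import *;import cv2
im=cams.get_image('side')[:,:,::-1];cv2.imwrite("pics/s2.png",cv2.resize(im[60:310,130:380],None,fx=2.4,fy=2.4))
```

```text
(no output)
```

View pics/s2.png

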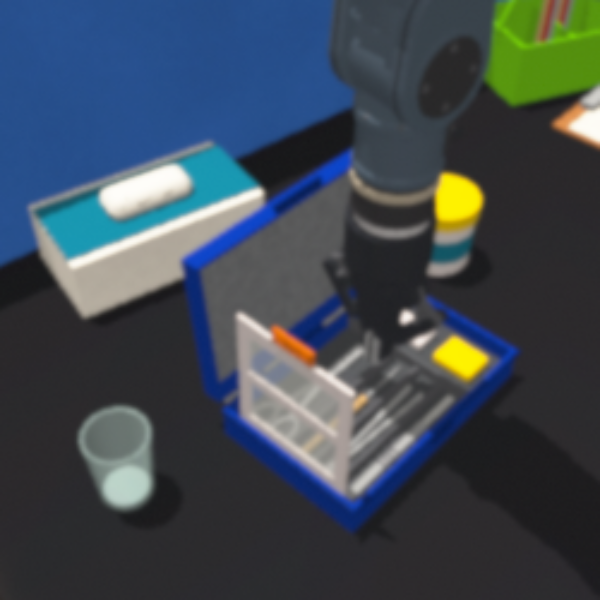

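```bash
cat >> h.py <<'E'
def proj(n,X):
    m=cams.camera_model(n);c=np.array(m['R'])@np.array(X)+np.array(m['t']);return np.array([m['fx']*c[0]/c[2]+m['cx'],m['fy']*c[1]/c[2]+m['cy']])
E
python3 - <<'E'
from h import *;import cv2
c=lambda X:(proj('side',X)-[130,60])*2.4
print('s1 tcp',c([.5056,.2494,.167]),'s2 tcp',c([.5349,.0536,.0343]),'flap tab',c([.514,.172,.185]))
im=cams.get_image('scene')[:,:,::-1];cv2.imwrite("pics/c2.png",cv2.resize(im[90:260,175:345],None,fx=3.5,fy=3.5))
d=lambda X:(proj('scene',X)-[175,90])*3.5
print('scene tcp',d([.5349,.0536,.0343]),d([.514,.172,.185]))
E
```

```text
s1 tcp [218.82888786 409.34632802] s2 tcp [373.44451863 376.56753097] flap tab [292.55432643 338.95933562]
scene tcp [220.18468009 350.64462717] [291.12706208 144.63315743]
```

View pics/c2.png

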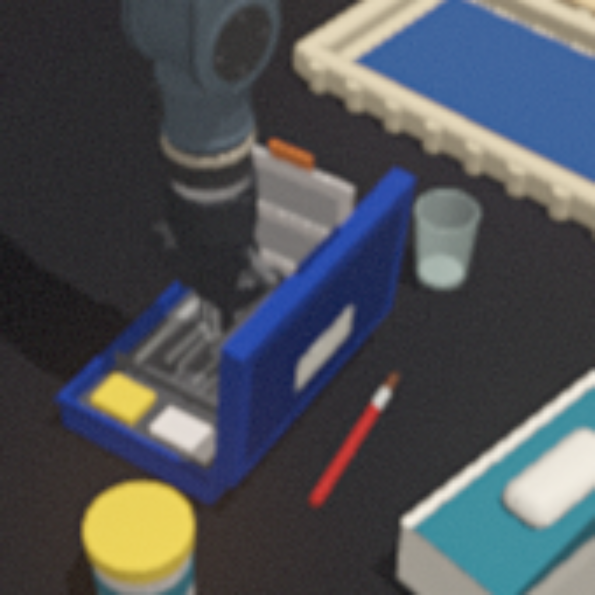

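Emit:
{"method": "arm_command", "body": {"rows": [[[0,0,0,0,0,0.36,1],[0,0,0,0,0,0.36,1],[0,0,0,0,0,0.36,1],[0,0,0,0,0,0.36,1],[0,0,0,0,0,0.36,1],[0,0,0,0,0,0.36,1],[0,0,0,0,0,0,1],[0,0,0,-0.06,0.4,0,1],[0,0,0,-0.06,0.4,0,1],[0,0,0,-0.06,0.4,0,1]]]}}

```text
time: 12.25
tcp_pos: [0.5166, 0.1745, 0.2496]
orientation: [[-0.131, 0.991, -0.0], [0.991, 0.131, 0.0], [0.0, -0.0, -1.0]]
wrist_force: [0.0, 0.8, -0.3]
width: 0.0001
grip_force: 0.0
```

Emit:
{"method": "arm_command", "body": {"rows": [[[0,0,0,-0.06,0.4,0,1],[0,0,0,-0.05,0.36,0,1],[0,0,0,0,0,0,1],[0,0,0,0,0,-0.25,1],[0,0,0,0,0,-0.25,1],[0,0,0,0,0,-0.25,1],[0,0,0,0,0,-0.25,1],[0,0,0,0,0,-0.25,1],[0,0,0,0,0,0,1],[0,0,0,0,0,0,1]]]}}

```text
time: 13.25
tcp_pos: [0.5054, 0.2488, 0.1247]
orientation: [[-0.132, 0.991, -0.001], [0.991, 0.132, -0.0], [-0.0, -0.002, -1.0]]
wrist_force: [0.5, 0.3, 0.7]
width: 0.0001
grip_force: 0.0
```

```bash
cat >> h.py <<'E'
def orange(n):
    import cv2
    im=cams.get_image(n);h=cv2.cvtColor(im,cv2.COLOR_RGB2HSV)
    m=((h[...,0]>=4)&(h[...,0]<=14)&(h[...,1]>170)&(h[...,2]>120)).astype('uint8')
    m[:, :150]=0;m[:,340:]=0;m[:100]=0
    k,l,st,ce=cv2.connectedComponentsWithStats(m)
    return [(st[i,4],ce[i].round(1).tolist()) for i in range(1,k) if st[i,4]>8],im
E
python3 - <<'E'
from h import *;import cv2
for n in['scene','side']:
    o,im=orange(n);print(n,o);cv2.imwrite(f'pics/{n}3.png',im[:,:,::-1])
    # tip: changed pixels vs start image
    a=cv2.imread(f'pics/{n}0.png').astype(int);d=(np.abs(a-im[:,:,::-1]).max(2)>25).astype('uint8')
    t=proj(n,manip.observe()['tcp_pos']);print('tcp px',t.round(1))
    x,y=t.astype(int)
    for r in range(y-36,y+8,2): 
        c=np.where(d[r,x-25:x+25])[0]; print(r,(x-25+c.min(),x-25+c.max(),len(c)) if len(c) else None,end=' ')
    print()
E
```

```text
scene [(np.int32(39), [257.5, 133.3])]
tcp px [272.4 133.6]
97 (np.int64(266), np.int64(284), 19) 99 (np.int64(260), np.int64(285), 24) 101 (np.int64(260), np.int64(285), 26) 103 (np.int64(259), np.int64(286), 28) 105 (np.int64(258), np.int64(287), 30) 107 (np.int64(258), np.int64(291), 33) 109 (np.int64(259), np.int64(291), 31) 111 (np.int64(260), np.int64(289), 27) 113 (np.int64(262), np.int64(288), 26) 115 (np.int64(264), np.int64(285), 22) 117 (np.int64(271), np.int64(283), 13) 119 (np.int64(268), np.int64(279), 12) 121 (np.int64(268), np.int64(276), 8) 123 (np.int64(268), np.int64(272), 5) 125 (np.int64(268), np.int64(272), 5) 127 (np.int64(269), np.int64(273), 5) 129 None 131 None 133 None 135 None 137 None 139 None 
side [(np.int32(99), [252.0, 203.6])]
tcp px [221.8 243.5]
207 (np.int64(212), np.int64(239), 28) 209 (np.int64(212), np.int64(240), 29) 211 (np.int64(212), np.int64(242), 31) 213 (np.int64(213), np.int64(245), 33) 215 (np.int64(213), np.int64(245), 33) 217 (np.int64(213), np.int64(245), 33) 219 (np.int64(214), np.int64(245), 32) 221 (np.int64(214), np.int64(245), 32) 223 (np.int64(213), np.int64(243), 31) 225 (np.int64(213), np.int64(240), 28) 227 (np.int64(213), np.int64(237), 25) 229 (np.int64(213), np.int64(232), 19) 231 (np.int64(213), np.int64(229), 17) 233 (np.int64(214), np.int64(228), 14) 235 (np.int64(215), np.int64(225), 10) 237 (np.int64(217), np.int64(222), 6) 239 None 241 None 243 None 245 None 247 None 249 None
```

The visible fingertips sit about 15–20 mm above the nominal TCP, so the first pass only skimmed over the tab. The flap hasn't moved. I'll repeat it lower.

Emit:
{"method": "arm_command", "body": {"rows": [[[0,0,0,0.016,-0.106,0,1],[0,0,0,0.016,-0.106,0,1],[0,0,0,0.016,-0.106,0,1],[0,0,0,0.016,-0.106,0,1],[0,0,0,0.016,-0.106,0,1],[0,0,0,0.016,-0.106,0,1],[0,0,0,0.01,-0.07,-0.008,1],[0,0,0,0.01,-0.07,-0.008,1],[0,0,0,0.01,-0.07,-0.008,1],[0,0,0,0.01,-0.07,-0.008,1]]]}}

```text
time: 14.35
tcp_pos: [0.5195, 0.1577, 0.1219]
orientation: [[-0.133, 0.991, 0.0], [0.991, 0.133, 0.001], [0.001, 0.0, -1.0]]
wrist_force: [-0.1, 0.9, 0.1]
width: 0.0001
grip_force: 0.4
```

Run:
```python
from h import *
for n in['scene','side']: print(orange(n)[0])
print(manip.observe()['wrist_force'])
for th in(1.57,1.3,1.0):
    y=.115-.142*np.cos(th)+.004*np.sin(th);z=.033+.142*np.sin(th)
    X=[.531-.148*y,.0555+.989*y,z];print(th,proj('scene',X),proj('side',X))
```

```text
[(np.int32(21), [251.9, 140.0])]
[(np.int32(12), [269.8, 201.8])]
[ 1.39284232 -0.64813976  0.27174489]
1.57 [258.27297826 133.68351702] [251.62840651 205.29938187]
1.3 [251.32242864 141.70497932] [264.85592648 196.46290646]
1.0 [244.03415213 153.30386023] [277.30859528 192.10360072]
```

The flap now follows the finger, at about 1.3 rad as planned. Continuing the arc.

Emit:
{"method": "arm_command", "body": {"rows": [[[0,0,0,0.01,-0.067,-0.025,1],[0,0,0,0.01,-0.067,-0.025,1],[0,0,0,0.01,-0.067,-0.025,1],[0,0,0,0.01,-0.067,-0.025,1],[0,0,0,0.009,-0.058,-0.04,1],[0,0,0,0.009,-0.058,-0.04,1],[0,0,0,0.009,-0.058,-0.04,1],[0,0,0,0.009,-0.058,-0.04,1],[0,0,0,0.007,-0.046,-0.056,1],[0,0,0,0.007,-0.046,-0.056,1]]]}}

```text
time: 15.45
tcp_pos: [0.5286, 0.0983, 0.0844]
orientation: [[-0.133, 0.991, 0.0], [0.991, 0.133, 0.0], [0.0, 0.0, -1.0]]
wrist_force: [-0.6, -0.6, 0.1]
width: -0.0002
grip_force: 0.3
```

Emit:
{"method": "arm_command", "body": {"rows": [[[0,0,0,0.007,-0.046,-0.056,1],[0,0,0,0.007,-0.046,-0.056,1],[0,0,0,0.004,-0.029,-0.065,1],[0,0,0,0.004,-0.029,-0.065,1],[0,0,0,0.004,-0.029,-0.065,1],[0,0,0,0.004,-0.029,-0.065,1],[0,0,0,0.002,-0.012,-0.07,1],[0,0,0,0.002,-0.012,-0.07,1],[0,0,0,0,0,-0.03,1],[0,0,0,0,0,-0.02,1]]]}}

```text
time: 16.45
tcp_pos: [0.5315, 0.0757, 0.0281]
orientation: [[-0.133, 0.991, -0.001], [0.991, 0.133, 0.0], [0.001, -0.001, -1.0]]
wrist_force: [-0.7, -0.6, 0.5]
width: -0.0003
grip_force: 0.3
```

Run:
```python
from h import *
for n in['scene','side']: print(orange(n)[0])
s=manip.observe();print(s['wrist_force'],s['tcp_pos'])
for th in(.5,.2,.1,0):
    y=.115-.142*np.cos(th)+.005*np.sin(th);z=.033+.142*np.sin(th)+.005*np.cos(th)
    X=[.531-.148*y,.0555+.989*y,z];print(th,proj('scene',X),proj('side',X))
```

```text
[(np.int32(26), [231.5, 187.6])]
[]
[0.58854389 0.31878066 1.01438316] [0.53164135 0.0757936  0.02833855]
0.5 [235.13850523 174.23601564] [290.4558515  195.38983344]
0.2 [232.61872766 186.61808488] [293.45406911 203.59723932]
0.1 [232.32769332 190.31485742] [293.64866281 207.05785107]
0 [232.31127563 193.7248027 ] [293.46195916 210.81300015]
```

Flap at about 0.17 rad. I'll press on down slowly, watching the force.

Emit:
{"method": "arm_command", "body": {"rows": [[[0,0,0,0,0,-0.015,1],[0,0,0,0,0,-0.015,1],[0,0,0,0,0,-0.015,1],[0,0,0,0,0,-0.015,1],[0,0,0,0,0,-0.015,1],[0,0,0,0,0,-0.005,1],[0,0,0,0,0,0,1],[0,0,0,0,0,0,1],[0,0,0,0,0,0,1],[0,0,0,0,0,0,1]]]}}

```text
time: 17.55
tcp_pos: [0.5318, 0.0757, 0.0206]
orientation: [[-0.133, 0.991, 0.0], [0.991, 0.133, 0.001], [0.001, 0.0, -1.0]]
wrist_force: [-0.6, 0.4, -0.2]
width: 0.0001
grip_force: 0.0
```

Run:
```python
from h import *
print(orange('scene')[0])
s=manip.observe();print(s['wrist_force'],s['tcp_pos'])
```

```text
[(np.int32(29), [231.3, 190.4])]
[0.65472229 0.26959685 0.76913312] [0.53184734 0.07566177 0.02065247]
```

Emit:
{"method": "arm_command", "body": {"rows": [[[0,0,0,0,0,-0.015,1],[0,0,0,0,0,-0.015,1],[0,0,0,0,0,-0.01,1],[0,0,0,0,0,-0.01,1],[0,0,0,0,0,-0.01,1],[0,0,0,0,0,-0.01,1],[0,0,0,0,0,0,1],[0,0,0,0,0,0,1],[0,0,0,0,0,0,1],[0,0,0,0,0,0,1]]]}}

```text
time: 18.6
tcp_pos: [0.5318, 0.0757, 0.0136]
orientation: [[-0.133, 0.991, 0.0], [0.991, 0.133, 0.001], [0.001, 0.0, -1.0]]
wrist_force: [-0.9, 0.2, 0.5]
width: -0.0
grip_force: 0.0
```

Run:
```python
from h import *
print(orange('scene')[0])
s=manip.observe();print(s['wrist_force'],s['tcp_pos'])
```

```text
[(np.int32(29), [231.5, 192.9])]
[-0.24761897  0.25383762 -0.12148966] [0.53183442 0.07567975 0.01366214]
```

Emit:
{"method": "arm_command", "body": {"rows": [[[0,0,0,0,0,-0.005,1],[0,0,0,0,0,-0.005,1],[0,0,0,0,0,-0.005,1],[0,0,0,0,0,-0.005,1],[0,0,0,0,0,-0.005,1],[0,0,0,0,0,0,1],[0,0,0,0,0,0,1],[0,0,0,0,0,0,1],[0,0,0,0,0,0,1],[0,0,0,0,0,0,1]]]}}

```text
time: 19.65
tcp_pos: [0.5318, 0.0757, 0.0111]
orientation: [[-0.133, 0.991, 0.0], [0.991, 0.133, 0.001], [0.001, 0.0, -1.0]]
wrist_force: [0.2, -0.0, -0.0]
width: -0.0
grip_force: 0.0
```

Emit:
{"method": "arm_command", "body": {"rows": [[[0,0,0,0,0,-0.005,1],[0,0,0,0,0,-0.005,1],[0,0,0,0,0,-0.005,1],[0,0,0,0,0,-0.005,1],[0,0,0,0,0,0,1],[0,0,0,0,0,0,1],[0,0,0,0,0,0,1],[0,0,0,0,0,0,1],[0,0,0,0,0,0,1],[0,0,0,0,0,0,1]]]}}

```text
time: 20.65
tcp_pos: [0.5319, 0.0756, 0.0092]
orientation: [[-0.133, 0.991, 0.0], [0.991, 0.133, 0.001], [0.001, 0.0, -1.0]]
wrist_force: [-0.3, -1.5, -1.0]
width: -0.0005
grip_force: 0.0
```

Run:
```python
from h import *
print(orange('scene')[0])
s=manip.observe();print(s['wrist_force'],s['tcp_pos'])
```

```text
[(np.int32(32), [231.5, 194.0])]
[-0.90921208  0.22014423 -0.69104634] [0.53192865 0.07563815 0.00920839]
```

Emit:
{"method": "arm_command", "body": {"rows": [[[0,0,0,0,0,-0.005,1],[0,0,0,0,0,-0.005,1],[0,0,0,0,0,-0.005,1],[0,0,0,0,0,-0.005,1],[0,0,0,0,0,-0.005,1],[0,0,0,0,0,0,1],[0,0,0,0,0,0,1],[0,0,0,0,0,0,1],[0,0,0,0,0,0,1],[0,0,0,0,0,0,1]]]}}

```text
time: 21.7
tcp_pos: [0.5321, 0.0756, 0.0075]
orientation: [[-0.133, 0.991, 0.001], [0.991, 0.133, 0.0], [0.0, 0.001, -1.0]]
wrist_force: [-1.8, -0.7, 5.3]
width: 0.0001
grip_force: 2.7
```

Run:
```python
from h import *
print(orange('scene')[0])
s=manip.observe();print(s['wrist_force'],s['tcp_pos'])
```

```text
[(np.int32(30), [231.6, 194.5])]
[-2.01033104 -1.12470094  5.15439257] [0.53207357 0.07555267 0.00750513]
```

The flap is on its stop: 5 N at the fingers, with the tab at the θ=0 pixel. Now I'll go up and over behind the lid.

Emit:
{"method": "arm_command", "body": {"rows": [[[0,0,0,0,0,0.2,1],[0,0,0,0,0,0.4,1],[0,0,0,0,0,0.4,1],[0,0,0,0,0,0.4,1],[0,0,0,0,0,0.4,1],[0,0,0,0,0,0.3,1],[0,0,0,0,0,0,1],[0,0,0,0.3,0,0,1],[0,0,0,0.3,0,0,1],[0,0,0,0.3,0,0,1]]]}}

```text
time: 22.75
tcp_pos: [0.6225, 0.0757, 0.2151]
orientation: [[-0.133, 0.991, -0.001], [0.991, 0.133, 0.001], [0.001, -0.001, -1.0]]
wrist_force: [-0.2, -0.3, -0.1]
width: 0.0001
grip_force: 0.0
```

Emit:
{"method": "arm_command", "body": {"rows": [[[0,0,0,0.25,0,0,1],[0,0,0,0.25,0,0,1],[0,0,0,0.2,0.03,0,1],[0,0,0,0,0,0,1],[0,0,0,0,0,0,1],[0,0,0,0,0,0,1],[0,0,0,0,0,0,1],[0,0,0,0,0,0,1],[0,0,0,0,0,0,1],[0,0,0,0,0,0,1]]]}}

```text
time: 23.75
tcp_pos: [0.6918, 0.0786, 0.2173]
orientation: [[-0.133, 0.991, 0.001], [0.991, 0.133, 0.0], [0.0, 0.001, -1.0]]
wrist_force: [-0.2, 0.1, -0.3]
width: 0.0
grip_force: 0.0
```

Run:
```python
from h import *;import cv2
s=manip.observe();print(s['qpos'],s['tcp_pos'])
o,im=orange('side');print(o,orange('scene')[0])
cv2.imwrite("pics/s4.png",cv2.resize(im[40:310,130:380,::-1],None,fx=2.2,fy=2.2))
print((proj('side',s['tcp_pos'])-[130,40])*2.2)
```

```text
[9.55388017e-01 3.14737149e+01 4.27265099e+01 1.01196881e+02
 2.76641928e-02 8.33318379e+01] [0.6917705  0.07861192 0.21726913]
[(np.int32(66), [293.8, 211.0])] [(np.int32(21), [231.7, 194.3])]
[228.85624065 186.26768846]
```

View pics/s4.png

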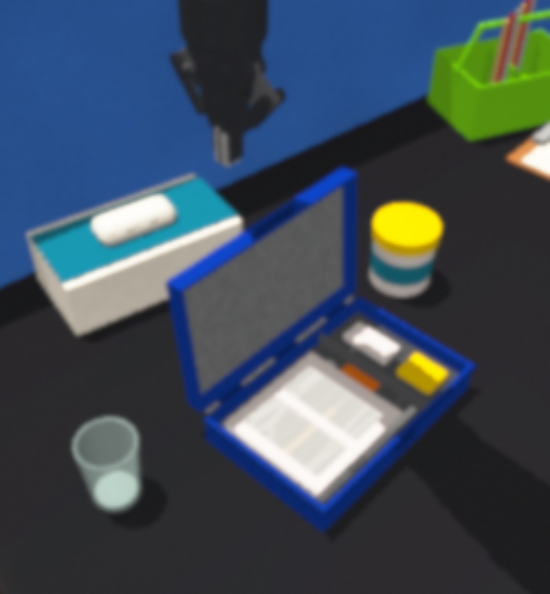

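Flap is flat: the tab matches θ=0 in both views. The fingertips at (230,162) are behind the lid's top edge, so I'll descend behind it.

Emit:
{"method": "arm_command", "body": {"rows": [[[0,0,0,0.05,0,0,1],[0,0,0,0,0,-0.15,1],[0,0,0,0,0,-0.15,1],[0,0,0,0,0,-0.15,1],[0,0,0,0,0,-0.15,1],[0,0,0,0,0,0,1],[0,0,0,-0.1,-0.015,0,1],[0,0,0,-0.1,-0.015,0,1],[0,0,0,-0.08,-0.012,0,1],[0,0,0,0,0,0,1]]]}}

```text
time: 24.85
tcp_pos: [0.669, 0.0743, 0.1582]
orientation: [[-0.133, 0.991, 0.002], [0.991, 0.133, 0.0], [0.0, 0.002, -1.0]]
wrist_force: [0.3, -0.3, 0.1]
width: 0.0
grip_force: 0.0
```

Emit:
{"method": "arm_command", "body": {"rows": [[[0,0,0,-0.07,-0.01,-0.01,1],[0,0,0,-0.07,-0.01,-0.01,1],[0,0,0,-0.07,-0.01,-0.01,1],[0,0,0,-0.076,-0.011,0,1],[0,0,0,-0.076,-0.011,0,1],[0,0,0,-0.076,-0.011,0,1],[0,0,0,-0.076,-0.011,0,1],[0,0,0,-0.076,-0.011,0,1],[0,0,0,0,0,0,1],[0,0,0,0,0,0,1]]]}}

```text
time: 25.85
tcp_pos: [0.6089, 0.0658, 0.1532]
orientation: [[-0.133, 0.991, -0.002], [0.991, 0.133, 0.0], [0.001, -0.002, -1.0]]
wrist_force: [0.3, -0.1, -0.5]
width: 0.0004
grip_force: 0.0
```

```bash
cat >> h.py <<'E'
def lid(th,y=0,r=.164,o=.02):
    x=.084-r*np.cos(th)+o*np.sin(th);z=.038+r*np.sin(th)+o*np.cos(th)
    return np.array([.531+.989*x-.148*y,.0555+.148*x+.989*y,z])
E
python3 - <<'E'
from h import *;import cv2
s=manip.observe();print(s['tcp_pos'],s['wrist_force'])
# blue extents: leftmost/topmost of the blue object
for n in['side','scene']:
    im=cams.get_image(n);h=cv2.cvtColor(im,cv2.COLOR_RGB2HSV)
    m=((h[...,0]>108)&(h[...,0]<125)&(h[...,1]>200)&(h[...,2]>60)).astype('uint8')
    if n=='side': m[:110]=0;m[:,:180]=0;m[:,350:]=0
    else: m[:125]=0;m[:,:185]=0;m[:,310:]=0
    k,l,st,ce=cv2.connectedComponentsWithStats(m);i=1+st[1:,4].argmax();p=np.argwhere(l==i)[:,::-1]
    print(n,st[i].tolist(),'top',p[p[:,1].argmin()],'left',p[p[:,0].argmin()],'right',p[p[:,0].argmax()])
for th in(1.71,1.57,1.4,1.31,1.2): print(th,'side -y,+y',proj('side',lid(th,-.125)),proj('side',lid(th,.125)),'scene',proj('scene',lid(th,-.125)),proj('scene',lid(th,.125)))
E
```

```text
[0.60889913 0.06580944 0.1531731 ] [ 0.31523855 -0.05770963 -0.5238272 ]
side [217, 126, 129, 155, 3335] top [304 126] left [217 218] right [345 206]
scene [237, 163, 4, 6, 9] top [239 163] left [237 166] right [240 167]
1.71 side -y,+y [282.39266103 115.03228182] [202.70457524 167.28428341] scene [247.26474526 194.24086684] [296.00430913 141.40784787]
1.57 side -y,+y [290.13232651 117.26318655] [210.35577546 170.90532769] scene [239.8860368 189.5089234] [289.29644036 137.50468155]
1.4 side -y,+y [299.85456094 121.74460633] [220.34535286 177.25488198] scene [230.96342131 184.93360802] [281.03784006 133.9230984 ]
1.31 side -y,+y [305.02470499 124.87830693] [225.821918   181.43837977] scene [226.36484164 183.07685149] [276.71398916 132.57480535]
1.2 side -y,+y [311.25288399 129.37857476] [232.57188384 187.25678557] scene [220.9496764  181.36349885] [271.55640385 131.45749958]
```

The lid is following, at about 1.3 rad. Continuing.

Emit:
{"method": "arm_command", "body": {"rows": [[[0,0,0,-0.073,-0.011,-0.019,1],[0,0,0,-0.073,-0.011,-0.019,1],[0,0,0,-0.073,-0.011,-0.019,1],[0,0,0,-0.073,-0.011,-0.019,1],[0,0,0,-0.073,-0.011,-0.019,1],[0,0,0,-0.066,-0.01,-0.038,1],[0,0,0,-0.066,-0.01,-0.038,1],[0,0,0,-0.066,-0.01,-0.038,1],[0,0,0,-0.066,-0.01,-0.038,1],[0,0,0,-0.066,-0.01,-0.038,1]]]}}

```text
time: 26.95
tcp_pos: [0.5399, 0.0554, 0.1247]
orientation: [[-0.133, 0.991, 0.0], [0.991, 0.133, 0.001], [0.001, 0.0, -1.0]]
wrist_force: [1.2, 0.2, 0.8]
width: -0.0001
grip_force: 0.7
```

Emit:
{"method": "arm_command", "body": {"rows": [[[0,0,0,-0.054,-0.008,-0.054,1],[0,0,0,-0.054,-0.008,-0.054,1],[0,0,0,-0.054,-0.008,-0.054,1],[0,0,0,-0.054,-0.008,-0.054,1],[0,0,0,-0.054,-0.008,-0.054,1],[0,0,0,-0.038,-0.006,-0.066,1],[0,0,0,-0.038,-0.006,-0.066,1],[0,0,0,-0.038,-0.006,-0.066,1],[0,0,0,-0.038,-0.006,-0.066,1],[0,0,0,-0.038,-0.006,-0.066,1]]]}}

```text
time: 27.95
tcp_pos: [0.4944, 0.0485, 0.0646]
orientation: [[-0.133, 0.991, 0.001], [0.991, 0.133, 0.001], [0.001, 0.001, -1.0]]
wrist_force: [0.9, 0.1, 0.6]
width: 0.0001
grip_force: 0.5
```

Emit:
{"method": "arm_command", "body": {"rows": [[[0,0,0,-0.03,-0.004,-0.06,1],[0,0,0,-0.03,-0.004,-0.06,1],[0,0,0,-0.02,-0.003,-0.04,1],[0,0,0,0,0,-0.03,1],[0,0,0,0,0,-0.03,1],[0,0,0,0,0,-0.02,1],[0,0,0,0,0,-0.02,1],[0,0,0,0,0,0,1],[0,0,0,0,0,0,1],[0,0,0,0,0,0,1]]]}}

```text
time: 28.95
tcp_pos: [0.4866, 0.0473, 0.0392]
orientation: [[-0.133, 0.991, 0.001], [0.991, 0.133, 0.001], [0.0, 0.001, -1.0]]
wrist_force: [0.1, 1.2, -0.2]
width: 0.0001
grip_force: 0.0
```

```bash
cat > lidm.py <<'E'
from h import *;import cv2
s=manip.observe();print(s['tcp_pos'],s['wrist_force'])
im=cams.get_image('side');h=cv2.cvtColor(im,cv2.COLOR_RGB2HSV)
m=((h[...,0]>108)&(h[...,0]<125)&(h[...,1]>200)&(h[...,2]>60)).astype('uint8')
m[:110]=0;m[:,:180]=0;m[:,360:]=0
k,l,st,ce=cv2.connectedComponentsWithStats(m);i=1+st[1:,4].argmax();p=np.argwhere(l==i)[:,::-1]
print(st[i].tolist(),'right',p[p[:,0].argmax()],'bottom',p[p[:,1].argmax()])
for c in (345,340,280,275): print(c,'top row',p[p[:,0]==c][:,1].min() if (p[:,0]==c).any() else None)
for th in(.3,.15,.07,0): print(th,proj('side',lid(th,-.125)),proj('side',lid(th,.125)))
cv2.imwrite('pics/lid.png',cv2.resize(im[80:290,160:380,::-1],None,fx=2.7,fy=2.7))
E
python3 lidm.py
```

```text
[0.48659404 0.04734981 0.03921603] [ 0.06025     1.2456017  -0.20397701]
[223, 179, 124, 102, 5399] right [346 197] bottom [276 280]
345 top row 196
340 top row 193
280 top row 179
275 top row 182
0.3 [345.63509703 182.33663783] [274.92422107 248.8358771 ]
0.15 [346.89552227 191.29028793] [277.64175225 258.26333131]
0.07 [346.98413946 195.78366831] [278.47404842 262.8616338 ]
0 [346.73773591 199.51976573] [278.85496045 266.60634345]
```

The lid is at about 0.07 rad, with roughly 10 mm to go. Pressing slowly.

Emit:
{"method": "arm_command", "body": {"rows": [[[0,0,0,0,0,-0.015,1],[0,0,0,0,0,-0.015,1],[0,0,0,0,0,-0.015,1],[0,0,0,0,0,-0.015,1],[0,0,0,0,0,-0.01,1],[0,0,0,0,0,-0.01,1],[0,0,0,0,0,-0.01,1],[0,0,0,0,0,0,1],[0,0,0,0,0,0,1],[0,0,0,0,0,0,1]]]}}

```text
time: 30.0
tcp_pos: [0.4865, 0.0474, 0.0301]
orientation: [[-0.133, 0.991, 0.0], [0.991, 0.133, 0.001], [0.001, 0.001, -1.0]]
wrist_force: [-1.2, -0.1, -0.3]
width: 0.0
grip_force: 0.0
```

Emit:
{"method": "arm_command", "body": {"rows": [[[0,0,0,0,0,-0.005,1],[0,0,0,0,0,-0.005,1],[0,0,0,0,0,-0.005,1],[0,0,0,0,0,-0.005,1],[0,0,0,0,0,0,1],[0,0,0,0,0,0,1],[0,0,0,0,0,0,1],[0,0,0,0,0,0,1],[0,0,0,0,0,0,1],[0,0,0,0,0,0,1]]]}}

```text
time: 31.0
tcp_pos: [0.4864, 0.0473, 0.0285]
orientation: [[-0.133, 0.991, 0.0], [0.991, 0.133, 0.0], [0.0, 0.0, -1.0]]
wrist_force: [-1.3, 0.2, 5.8]
width: -0.0001
grip_force: 2.6
```

Emit:
{"method": "arm_command", "body": {"rows": [[[0,0,0,0,0,-0.005,1],[0,0,0,0,0,-0.005,1],[0,0,0,0,0,0,1],[0,0,0,0,0,0,1],[0,0,0,0,0,0,1],[0,0,0,0,0,0,1],[0,0,0,0,0,0,1],[0,0,0,0,0,0,1],[0,0,0,0,0,0,1],[0,0,0,0,0,0,1]]]}}

```text
time: 32.0
tcp_pos: [0.4865, 0.0473, 0.0284]
orientation: [[-0.133, 0.991, 0.001], [0.991, 0.133, 0.0], [0.0, 0.001, -1.0]]
wrist_force: [-4.3, 0.2, 9.8]
width: -0.0001
grip_force: 4.6
```

Emit:
{"method": "arm_command", "body": {"rows": [[[0,0,0,0,0,0.05,1],[0,0,0,0,0,0.2,1],[0,0,0,0,0,0.35,1],[0,0,0,0,0,0.35,1],[0,0,0,0,0,0.35,1],[0,0,0,-0.3,0,0.2,1],[0,0,0,-0.3,0,0,1],[0,0,0,-0.2,0,0,1],[0,0,0,0,0,0,1],[0,0,0,0,0,0,1]]]}}

```text
time: 33.0
tcp_pos: [0.407, 0.0473, 0.1769]
orientation: [[-0.133, 0.991, 0.001], [0.991, 0.133, 0.001], [0.0, 0.002, -1.0]]
wrist_force: [0.2, -0.3, -0.3]
width: -0.0001
grip_force: 0.0
```

```bash
python3 lidm.py
```

```text
[0.40700373 0.04733168 0.17686739] [ 0.20856337 -0.34464559 -0.34059699]
[223, 169, 123, 112, 6870] right [345 200] bottom [276 280]
345 top row 200
340 top row 200
280 top row 179
275 top row 183
0.3 [345.63509703 182.33663783] [274.92422107 248.8358771 ]
0.15 [346.89552227 191.29028793] [277.64175225 258.26333131]
0.07 [346.98413946 195.78366831] [278.47404842 262.8616338 ]
0 [346.73773591 199.51976573] [278.85496045 266.60634345]
```

View pics/lid.png

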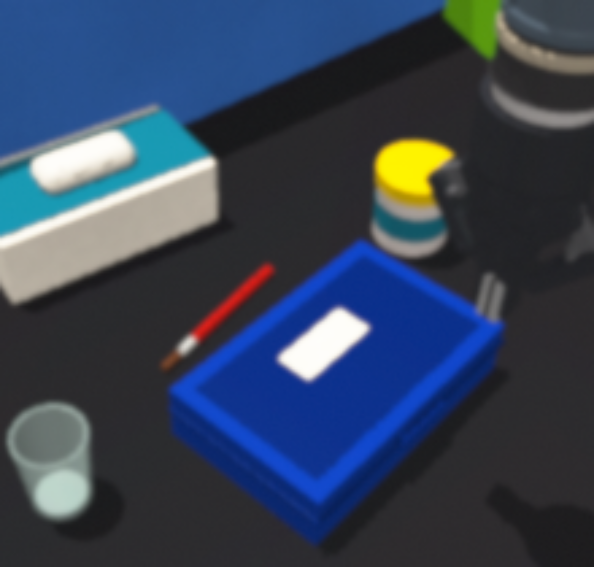

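The lid is shut: its corner at pixel row 200 matches θ=0, and the force was at the stop. The tub, beaker and brush are in place and the hand is clear, so I'm handing in.

```bash
python3 -c "
from workcell import manip;print(manip.job_done())"
```

```text
the job is handed in; nothing more can be done
None
```

The flap is folded flat and the lid is fully shut, pressed to its stop at about 10 N. The tub, beaker and brush look undisturbed, the hand is clear, and the job is handed in at about 33 s; the first pass at the flap went over its top and was repeated lower.

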